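# Shut the filter drawer, tuck the cover strip under the lap and hold it down

## Task

Close up the controller housing on the bench: first push its open filter drawer fully home past its detent, then pick up the steel cover strip with the upright fin and slide its front edge under the hinged lap on top of the housing, about 25 mm past the lap's lip, so that the strip lies square and covers the opening, without lifting the lap. Finish with the gripper still on the strip, holding it pressed flat onto the housing with about 10 to 15 N as if someone were about to drive its screws: do not let go or back off, and leave the other things on the bench where they are.

Things in the scene. Friction and masses are not known exactly. Their poses are not given: they have to be found in the camera images.
- housing: Grey controller housing, fixed to the bench, 200 mm (its x) by 160 mm (its y), flat deck on top at 90 mm. Origin: centre of the underside; its z is up; its x points from the drawer side to the lap side (direction in which the drawer is pushed home and the strip slides in). The deck has an opening, 50 mm in x and 90 mm in y. From 48 mm on the +x side of the origin, the deck carries a 5 mm high step which stops the strip if it slides in too far.
- opening (a point): Centre of the deck's opening, at deck height: at (-25, 0, 90) mm in the housing's frame. The strip lies on the deck around the opening.
- lip_edge (a point): Point on the deck right below the middle of the lap's lip, at (12, 0, 90) mm in the housing's frame. The lip runs 150 mm along the housing's y and is flared upward: its underside is about 9 mm above the deck at the edge, narrowing within 13 mm to 5 mm, which is the clearance under the rest of the lap up to the step 36 mm past the lip.
- lap (a joint): Angle of the hinged lap, an aluminium leaf 3 mm thick on top of the housing, 83 mm from hinge (far side) to lip: 0 rad lying down, growing as the lip is lifted; a weak spring holds it down.
- drawer (a joint): How far the filter drawer stands open, m: 0 is fully home, starts 0.035 to 0.065. It opens along the housing's -x. It stays where it is left (friction about 1 N); a sprung detent at 5 to 11 mm open resists with a few N more and then draws it in; pushing with 12 to 15 N against the end stop is right and does no harm.
- drawer_front (a point): Middle of the flat outer face of the black drawer front, 48 mm above the bench; moves with the drawer. The front is 130 mm wide (housing's y) and reaches from 18 to 74 mm above the bench; when home its face is 112 mm on the -x side of the housing's origin. A finger ledge, 60 mm wide, stands 11 mm out of the face at 23 to 29 mm above the bench.
- fin (a point): Grasp point of the loose steel cover strip, 28 mm above its underside: the middle of its upright fin. The strip is a flat plate 105 mm (its x) by 120 mm (its y), 3 mm thick, lying flat on the bench at the start, about 0.2 to 0.3 kg. The fin is 10 mm thick (x), 60 mm long (y), 48 mm high from the underside, and stands 20 mm behind the plate's centre. Axes as the strip's: x points to its front edge, z up.
- front_edge (a point): Middle of the strip's front edge (the one to tuck), half-way through its thickness: 72.5 mm ahead (+x) of the fin's middle and 1.5 mm above the underside.
- connector: Bystander: black and aluminium connector block, 45 by 75 mm, 60 mm high; origin under its centre. Leave alone.
- screw_jar: Bystander: clear screw jar with a white cap, 48 mm across, 60 mm high; origin under its centre. Leave alone.
- marker: Bystander: blue marker lying on the bench, 130 mm long, 18 mm wide, 14 mm high. Leave alone.
There are look-alikes about, which are no part of the job. Of the things that look like the part that bears fin, the middle-sized one is meant.

How it is judged (in metres and radians):
On the way, in this order (a step that is already met when the one before it is completed fails the run):
1. the filter drawer is fully home (value of joint drawer below 0.003 m), for 0.2 s.
2. the strip's front edge is under the lap (x of front_edge in the frame of housing above 0.026 m and z of front_edge in the frame of housing between 0.088 and 0.096 m), for 0.1 s.
At the end, for the whole second after the job is handed in: Drawer within 3 mm of home; lap down (under 0.06 rad); the strip's front edge 14 to 40 mm past the lip, under the lap, centred within 11 mm and square within 0.1 rad; the strip flat on the deck (tilt under 0.04 rad), pressed on the housing with 6 to 60 N and still touched by the fingers, at rest (value of joint drawer below 0.003 m and value of joint lap below 0.06 rad and x of front_edge in the frame of housing between 0.026 and 0.052 m and y of front_edge in the frame of housing between -0.011 and 0.011 m and z of front_edge in the frame of housing between 0.088 and 0.0945 m and z of fin in the frame of housing below 0.1205 m and angle between the x axis of fin and the x axis of housing, either way round below 0.1 rad and angle between fin's own z axis and vertical below 0.04 rad and contact force between cover and housing between 6 and 60 N and contact force between the fingers and cover above 2 N and linear speed of cover below 0.02 m/s); the arm keeps its last pose, push and grip.
It fails at once if the lap is lifted (more than 0.1 rad, about 8 mm at its lip) (value of joint lap above 0.1 rad).
It fails at once if a bystander is moved by more than 30 mm (distance of any of connector, screw_jar, marker from where it was at the start of the episode above 0.03 m).
It also fails if it takes over 61 s, if anything falls off the work surface, if the arm or the gripper's body presses on something with over 40 N, if the wrist force passes 120 N, or if a joint passes its speed limit or range.

## Robot

A 7-joint arm with a two-finger parallel gripper is mounted at the origin on the work surface. World frame = base frame: x ahead of the robot, y to its left, z up, the work surface at z = 0. Lengths are in m, angles in degrees, forces in N, time in s.
With the tool pointing down it reaches from about 0.35 to 0.9 m from the base axis. Payload 8.1 kg.
Tool frame: the origin (TCP) lies on the centre line of the jaws, within the pads' length; the fingertips stand 19 mm ahead of it and the grasp point (between the pads) is the TCP; z points along the fingers, y is the line along which they close (so a half turn about z gives the same grasp; the last joint's range is limited). The gripper opens to 85 mm and grips with 20 to 120 N. Pads are 22 mm wide; open, the fingers measure 114 mm over their backs; the gripper's body (76 mm by 85 mm) begins 54 mm behind the grasp point. The pads swing forward as they close: fully open they stand 13 mm farther back than shut.
Start: joints at [63.507, 24.895, 1.432, 90.138, -0.665, 64.973, -4.303], TCP at [0.22, -0.585, 0.25] pointing down, gripper open.
Joint ranges: [-149.89, 149.89], [-25.12, 119.58], [-72.63, 75.52], [4.76, 147.25], [-75.54, 255.54], [6.69, 114.76], [-157.13, 157.13]. Speed limits (degrees/s): [127.2, 127.2, 172.46, 172.46, 180, 180, 180].

## Interface

Orientations are given as [roll, pitch, yaw] about the fixed x, y, z axes, in that order (R = Rz(yaw) Ry(pitch) Rx(roll)).
In Python, from plant import read_state, read_camera, job_done gives the robot as it stands.
- The arm moves only by the shell command python3 -m handwheel 'ROWS' [OPENING] [FORCE]. ROWS is JSON, a list of rows, each a list of 6 numbers: the shift along the world's x, y, z in cm, then the turn, a rotation vector about the world's x, y, z in degrees. In form: [[x, y, z, rx, ry, rz], ...]. A call has 1 to 5 rows; each row shifts and turns the commanded pose from where the row before left it; what a row does not reach is not made up. A row lasts 1/12 s, in which the tool goes at most 41.7 mm and 7.16 degrees, less where a joint would pass 70% of its speed; a pose out of reach is approached as far as the arm can. A call with a gripper value outside its range is refused whole. OPENING is the finger opening in cm, from 0 to 8.54, set as the call begins (- or left out, the last holds). The fingers move at their own pace and stop on an object; FORCE is the grip in N (left out, the last holds). Time passes only in rows, so rows that do not move let the fingers close. It gives the time, the measured TCP pose, the force, the opening and the grip force at its end, in the units of the state.
- read_state(): the state, without advancing time (a new reading comes with each control period).
- read_camera(name): name is "scene" or "top"; returns a dict with "img" (400x640x3 uint8, red, green, blue), "fx", "fy", "cx", "cy" (pixels), "xyz" and "orientation" of the camera in the world. Camera axes: x right, y up, looking along -z (the intrinsics and any distortion apply to the point x, -y, -z); pixel columns grow to the right and rows downward; lengths in m; the calibration is good to about 2 mm. A picture is of the moment at which its call begins. There is no depth.
- job_done(): hands the job in; it is judged then, once.
The state is a dict: "time_s": time; "q": joint angles; "qd": joint speeds; "joint_torque": joint torques, N m; "position": TCP position; "tool_rot": TCP orientation; "ft_force": force on the tool from outside, world axes, zero at the start; "torque": the same for the moment, N m; "gripper_width": finger opening in m; "gripper_force": force on a finger pad.
Only numpy, scipy, OpenCV 4.12 (cv2) and the standard library are available. Lean on these libraries where they do the work, as an engineer would, in place of code of your own. Each camera call takes 0.05 s, during which the arm holds its last target. There are 200 camera calls.

## Working session

There is one attempt and no reset: what is moved stays moved. The work goes in short steps, Python scripts to look and compute and a shell command to move; the robot and the scene stay as the last step left them, time stands still between calls to the robot, and variables do not carry over. Pictures are saved under pics/ and viewed, at most 10 in all, crops included, and the job is handed in when it is done.

```bash
ls; mkdir -p pics; cat > h.py <<'E'
import numpy as np, cv2
from scipy.spatial.transform import Rotation as R
from plant import read_state, read_camera, job_done
def cam(n,f):
    c=read_camera(n); cv2.imwrite('pics/'+f,c['img'][:,:,::-1])
    np.save('pics/'+f+'.npy',{k:v for k,v in c.items()},allow_pickle=True); return c
def load(f): return np.load('pics/'+f+'.npy',allow_pickle=True).item()
def Rm(c):
    o=np.array(c['orientation'],float)
    return R.from_euler('xyz',o,degrees=True).as_matrix()
def px(c,u,v,z):
    d=np.array([(u-c['cx'])/c['fx'],-(v-c['cy'])/c['fy'],-1.]); d=Rm(c)@d; o=np.array(c['xyz'])
    return o+d*(z-o[2])/d[2]
def proj(c,p):
    q=Rm(c).T@(np.array(p)-np.array(c['xyz'])); return c['cx']-c['fx']*q[0]/q[2], c['cy']+c['fy']*q[1]/q[2]
E
python3 - <<'E'
from h import *
for n in('scene','top'):
    c=cam(n,n+'0.png'); print({k:v for k,v in c.items() if k!='img'})
    if n=='top': cv2.imwrite('pics/x.png',c['img'])
print(read_state())
E
```

```text
pics
{'fx': 431.76559988451686, 'fy': 431.76559988451686, 'cx': 322.4297650222501, 'cy': 195.41039161928748, 'xyz': array([0.9672945 , 0.64605722, 0.87539365]), 'orientation': array([ 40.06581448,  -0.28546378, 145.60089368])}
{'fx': 454.13337584838547, 'fy': 454.13337584838547, 'cx': 317.7437849559683, 'cy': 198.57735321463335, 'xyz': array([0.38883782, 0.07785636, 1.09075824]), 'orientation': array([ 10.28451715,   1.11870682, -90.9714704 ])}
{'time_s': 0.1, 'q': array([63.50854473, 24.93025518,  1.43029304, 90.18393805, -0.66541832,
       64.97129381, -4.30384911]), 'qd': array([-0.08972315, -0.03716253,  0.0172784 , -0.17879208, -0.08640454,
       -0.04632657,  0.01724075]), 'joint_torque': array([ 2.72157209e-03, -6.71752095e+01,  1.02781065e+00, -3.16904676e+01,
        1.56696572e-02,  7.23188423e-03,  5.04727097e-05]), 'position': array([ 0.21985052, -0.58461363,  0.24962785]), 'tool_rot': array([-1.79923062e+02,  6.07843333e-03,  2.06081993e+01]), 'ft_force': array([ 1.11644135, -0.02521987,  0.26968644]), 'torque': array([-0.00866871, -0.02095031,  0.02616493]), 'gripper_force': 0.0, 'gripper_width': 0.08574251347900326}
```

View pics/top0.png

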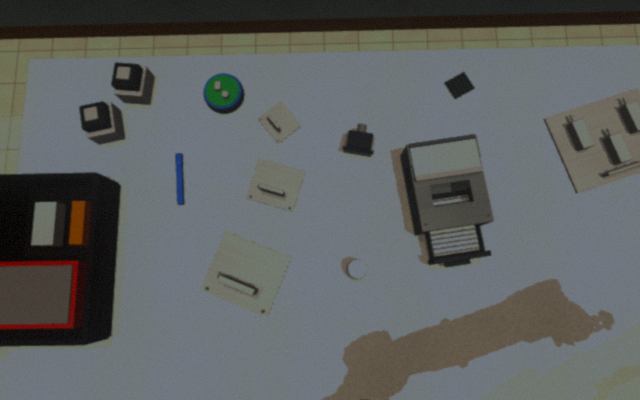

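View pics/scene0.png

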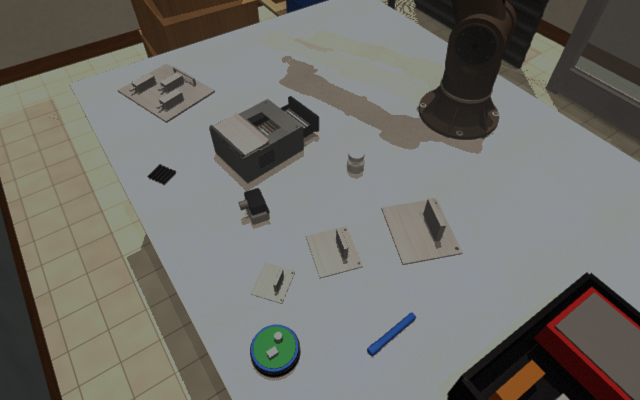

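```bash
python3 - <<'E'
from h import *
a=load('top0.png')['img'][:,:,::-1]; b=load('scene0.png')['img'][:,:,::-1]
A=cv2.resize(a[125:275,390:510],None,fx=4,fy=4,interpolation=cv2.INTER_CUBIC)   # 480x600
B=cv2.resize(a[150:220,235:315],None,fx=4,fy=4,interpolation=cv2.INTER_CUBIC) # 320x280
C=cv2.resize(b[215:285,295:375],None,fx=4,fy=4,interpolation=cv2.INTER_CUBIC)
m=np.zeros((600,800,3),np.uint8); m[:,:480]=A; m[:280,480:]=B; m[300:580,480:]=C
cv2.imwrite('pics/m1.png',m)
D=cv2.resize(b[90:185,200:330],None,fx=6,fy=6,interpolation=cv2.INTER_CUBIC); cv2.imwrite('pics/m2.png',D)
E
```

```text
(no output)
```

View pics/m1.png

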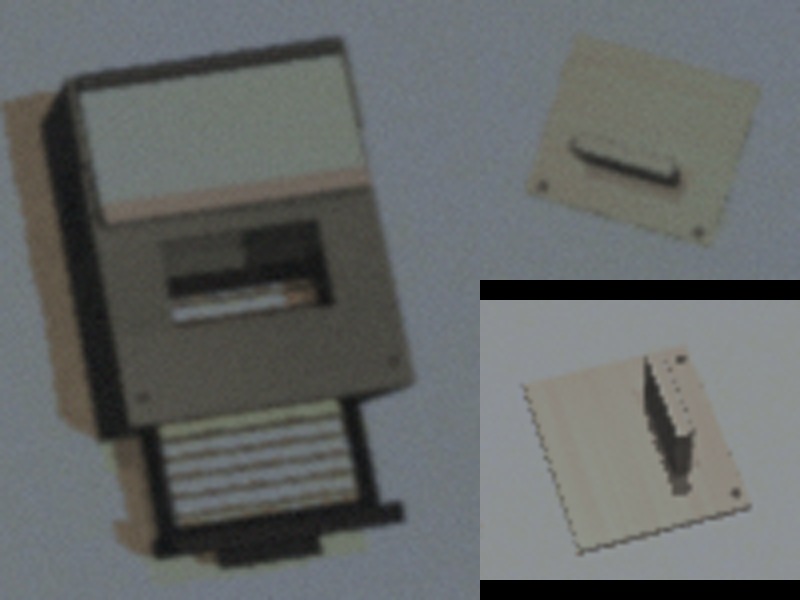

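View pics/m2.png

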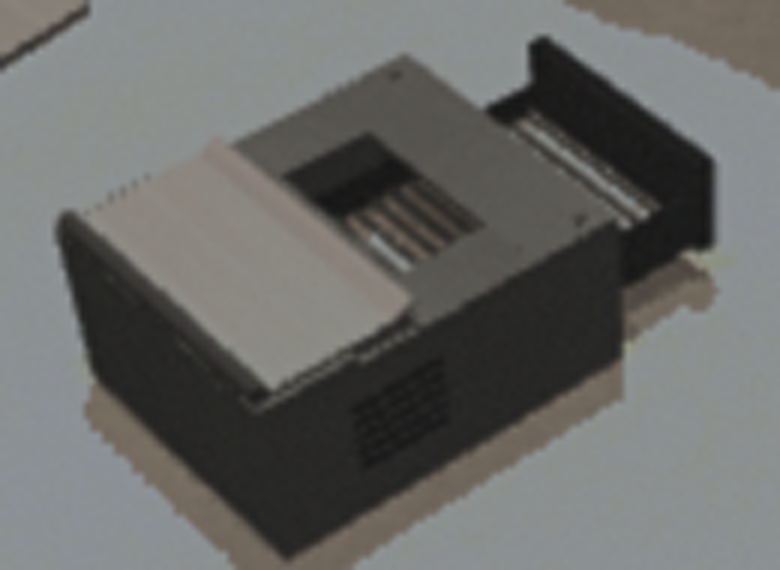

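```bash
python3 - <<'E'
from h import *
from scipy.optimize import least_squares
T=load('top0.png');S=load('scene0.png')
tA=lambda U,V:(T,390+U/4-.4,125+V/4-.4); tB=lambda U,V:(T,235+(U-480)/4-.4,150+V/4-.4)
sC=lambda U,V:(S,295+(U-480)/4-.4,215+(V-300)/4-.4); sD=lambda U,V:(S,200+U/6-.4,90+V/6-.4)
H=[(tA(128,430),(-100,80,90)),(tA(412,383),(-100,-80,90)),(tA(162,242),(0,45,90)),(tA(318,222),(0,-45,90)),(tA(333,303),(-50,-45,90)),(tA(175,325),(-50,45,90)),
(sD(620,222),(-100,80,90)),(sD(405,55),(-100,-80,90)),(sD(290,558),(100,80,0)),(sD(622,362),(-100,80,0)),(sD(285,178),(0,-45,90)),(sD(372,133),(-50,-45,90)),(sD(485,228),(-50,45,90))]
P=[(tB(575,38),(72.5,60,3)),(tB(762,88),(72.5,-60,3)),(tB(712,245),(-32.5,-60,3)),(tB(528,190),(-32.5,60,3)),
(sC(580,552),(72.5,60,3)),(sC(525,383),(72.5,-60,3)),(sC(690,347),(-32.5,-60,3)),(sC(750,507),(-32.5,60,3))]
def fit(L,g):
    def f(x):
        r=[]
        for (c,u,v),p in L:
            w=R.from_euler('z',x[2]).apply(np.array(p)/1e3)+[x[0],x[1],0]
            a,b=proj(c,w); r+=[a-u,b-v]
        return r
    s=least_squares(f,g,loss='soft_l1'); print(s.x[:2],np.degrees(s.x[2])); print(np.round(f(s.x),1).reshape(-1,2).tolist()); return s.x
print('top only/both')
fit(H[:6],[.4,-.2,0]); h=fit(H,[.4,-.2,0]); fit(P[:4],[.4,.2,0]); p=fit(P,[.4,.2,0])
inv=lambda w:R.from_euler('z',-h[2]).apply(np.array(w)-[h[0],h[1],0])*1e3
print('drawer top edge in H:',inv(px(*tA(155,552),.074)),inv(px(*tA(402,522),.074)),inv(px(*sD(545,37),.074)),inv(px(*sD(713,160),.074)))
for n,u,v,z in(('jar',357,268,.06),('conn',358,140,.06),('mark',180,180,.01)):print(n,px(T,u,v,z))
print(read_state()['time_s'])
E
```

```text
top only/both
[ 0.60241497 -0.20044516] 7.050495054155306
[[0.1, -1.0], [0.9, 0.5], [-1.0, -0.2], [-0.3, -0.9], [0.4, 0.6], [-0.1, 0.8]]
[ 0.60277958 -0.20022425] 7.1125778757325
[[0.1, -1.1], [0.8, 0.3], [-1.1, -0.4], [-0.5, -1.1], [0.3, 0.4], [-0.2, 0.7], [0.1, -0.9], [0.9, -0.2], [-0.6, 0.8], [0.7, -0.4], [-0.4, -0.2], [-0.3, -0.3], [0.4, -0.3]]
[0.60482226 0.20445966] -17.21130770885999
[[0.4, -1.1], [0.0, -0.6], [0.2, 0.6], [-0.8, 0.9]]
[0.60515559 0.20542517] -17.957595843577256
[[0.5, -1.4], [-0.1, -0.3], [-0.5, 0.8], [-1.2, 0.5], [-0.3, -0.3], [-0.2, 0.2], [-0.7, -0.5], [0.7, -0.3]]
drawer top edge in H: [-169.88430861   74.55505928   74.        ] [-172.92976479  -62.90693173   74.        ] [-170.43291202  -64.16295639   74.        ] [-171.12575797   62.96659803   74.        ]
jar [0.41630793 0.0095106  0.06      ]
conn [ 0.71465144 -0.00250428  0.06      ]
mark [0.63852544 0.4326058  0.01      ]
0.1
```

```bash
python3 -m handwheel '[[1.8,3.6,0,0,0,-2.7],[1.8,3.6,0,0,0,-2.7],[1.8,3.6,0,0,0,-2.7],[1.8,3.6,0,0,0,-2.7],[1.8,3.6,0,0,0,-2.7]]' 0 30; python3 -m handwheel '[[1.75,3.6,0,0,0,0],[1.75,3.6,0,0,0,0],[1.75,3.6,0,0,0,0],[1.75,3.6,0,0,0,0],[1.75,3.6,0,0,0,0]]'; python3 -m handwheel '[[0,0,-3.9,0,0,0],[0,0,-3.9,0,0,0],[0,0,-3.9,0,0,0],[0,0,-3.9,0,0,0],[0,0,-3.9,0,0,0]]'; python3 -m handwheel '[[0,0,0,0,0,0],[0,0,0,0,0,0]]'
```

```text
time_s: 0.52
position: [0.3103, -0.403, 0.25]
tool_rot: [-180.0, 0.0, 7.0]
ft_force: [1.4, -0.4, -0.1]
gripper_width: 0.0255
gripper_force: 0.0
time_s: 0.93
position: [0.3977, -0.2231, 0.2503]
tool_rot: [180.0, 0.0, 7.1]
ft_force: [0.9, -0.4, 0.7]
gripper_width: -0.0002
gripper_force: 0.0
time_s: 1.35
position: [0.3974, -0.2248, 0.0539]
tool_rot: [180.0, -0.0, 7.1]
ft_force: [0.2, -1.1, -0.0]
gripper_width: 0.0004
gripper_force: 0.0
time_s: 1.52
position: [0.396, -0.2243, 0.0543]
tool_rot: [-179.8, 0.3, 7.1]
ft_force: [-0.7, 0.7, 0.4]
gripper_width: 0.0001
gripper_force: 0.0
```

```bash
for i in 1; do python3 -m handwheel '[[0.7,0.09,0,0,0,0],[0.7,0.09,0,0,0,0],[0.7,0.09,0,0,0,0],[0.7,0.09,0,0,0,0],[0.7,0.09,0,0,0,0]]'; done;  python3 -m handwheel '[[0.7,0.09,0,0,0,0],[0.7,0.09,0,0,0,0],[0.7,0.09,0,0,0,0],[0.7,0.09,0,0,0,0],[0.4,0.05,0,0,0,0]]'
```

```text
time_s: 1.93
position: [0.434, -0.2207, 0.0566]
tool_rot: [179.9, -0.1, 7.1]
ft_force: [-0.3, -0.5, 1.3]
gripper_width: -0.0002
gripper_force: 0.7
time_s: 2.35
position: [0.4657, -0.2161, 0.0553]
tool_rot: [-180.0, -0.0, 7.1]
ft_force: [-1.2, -0.5, 0.7]
gripper_width: 0.0002
gripper_force: 0.6
```

```bash
python3 -m handwheel '[[0.4,0.05,0,0,0,0],[0.4,0.05,0,0,0,0],[0.3,0.04,0,0,0,0],[0.2,0.025,0,0,0,0],[0.2,0.025,0,0,0,0]]'; python3 -m handwheel '[[0.2,0.025,0,0,0,0],[0.2,0.025,0,0,0,0],[0,0,0,0,0,0]]'
```

```text
time_s: 2.77
position: [0.4787, -0.2144, 0.0549]
tool_rot: [-180.0, 0.1, 7.1]
ft_force: [-2.1, -0.4, -1.6]
gripper_width: 0.0002
gripper_force: 0.9
time_s: 3.02
position: [0.4796, -0.2143, 0.0547]
tool_rot: [-179.9, 0.4, 7.0]
ft_force: [-14.8, -0.5, 8.8]
gripper_width: -0.0
gripper_force: 7.1
```

```bash
python3 -m handwheel '[[0,0,0,0,0,0],[0,0,0,0,0,0],[0,0,0,0,0,0]]'; python3 -m handwheel '[[-0.8,-0.1,0,0,0,0],[-2,-0.2,0,0,0,0],[-2,0,2,0,0,0],[0,0,4,0,0,0],[0,0,4,0,0,0]]'; python3 -m handwheel '[[0,0,3.5,0,0,3],[1.5,3.5,0,0,0,6],[1.5,3.5,0,0,0,6],[1.5,3.5,0,0,0,6],[1.5,3.5,0,0,0,6]]' 4.5 30
python3 - <<'E'
from h import *
a=cam('top','t1.png')['img'][:,:,::-1]; b=cam('scene','s1.png')['img'][:,:,::-1]
A=cv2.resize(a[125:275,380:510],None,fx=3,fy=3); B=cv2.resize(b[80:190,200:330],None,fx=3,fy=3)
m=np.zeros((450,780,3),np.uint8); m[:450,:390]=A;m[:330,390:]=B; cv2.imwrite('pics/m3.png',m)
E
```

```text
time_s: 3.27
position: [0.4796, -0.2143, 0.0546]
tool_rot: [-179.9, 0.4, 7.0]
ft_force: [-13.8, -0.5, 8.6]
gripper_width: -0.0003
gripper_force: 6.9
time_s: 3.68
position: [0.4339, -0.2167, 0.1557]
tool_rot: [-179.9, 0.1, 7.1]
ft_force: [2.2, -0.3, 0.5]
gripper_width: -0.0
gripper_force: 0.0
time_s: 4.1
position: [0.4969, -0.0754, 0.1913]
tool_rot: [179.9, -0.2, 34.4]
ft_force: [0.2, 1.3, -0.9]
gripper_width: 0.0449
gripper_force: 0.0
```

View pics/m3.png

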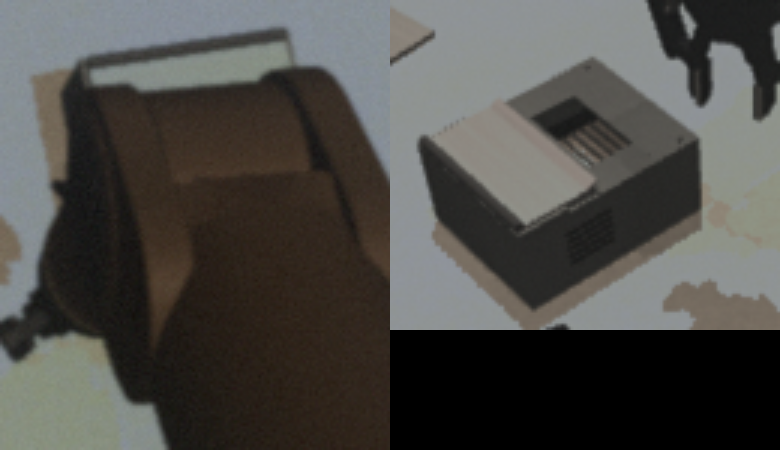

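```bash
python3 -m handwheel '[[1.35,3.4,0,0,0,4.8],[1.35,3.4,0,0,0,4.8],[1.35,3.4,0,0,0,4.8],[1.35,3.4,0,0,0,4.8],[1.35,3.4,0,0,0,4.8]]'; python3 -m handwheel '[[1.35,3.4,0,0,0,4.8],[1.35,3.4,0,0,0,4.8],[1.35,3.4,0,0,0,4.8],[0,0,0,0,0,0],[0,0,0,0,0,0]]'
```

```text
time_s: 4.62
position: [0.5641, 0.0945, 0.1906]
tool_rot: [179.9, -0.1, 58.3]
ft_force: [0.6, -0.7, 0.1]
gripper_width: 0.045
gripper_force: 0.0
time_s: 5.03
position: [0.6038, 0.1979, 0.1901]
tool_rot: [-180.0, -0.1, 72.7]
ft_force: [0.4, -0.6, -0.8]
gripper_width: 0.0454
gripper_force: 0.0
```

```bash
python3 -m handwheel '[[0.1,0.7,-3.5,0,0,0],[0,0,-3.5,0,0,0],[0,0,-3.5,0,0,0],[0,0,-2,0,0,0],[0,0,0,0,0,0]]'; python3 - <<'E'
from h import *
b=cam('scene','s2.png')['img'][:,:,::-1]
B=cv2.resize(b[190:290,290:390],None,fx=5,fy=5); cv2.imwrite('pics/m4.png',B)
E
```

```text
time_s: 5.45
position: [0.602, 0.1987, 0.0607]
tool_rot: [-179.7, 0.3, 72.4]
ft_force: [-0.6, -1.0, -0.2]
gripper_width: 0.0448
gripper_force: 0.0
```

View pics/m4.png

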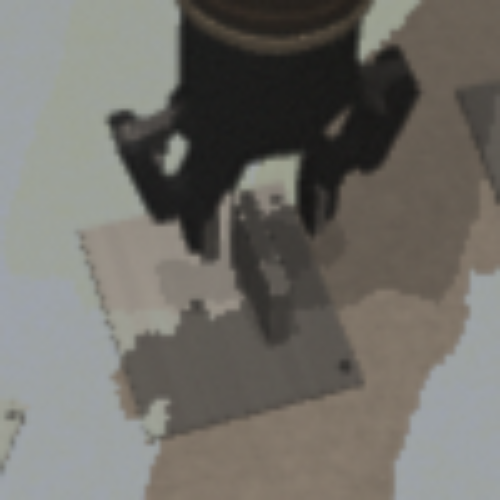

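```bash
python3 -m handwheel '[[0.1,0.5,-1.5,0,0,0],[0,0,-0.5,0,0,0],[0,0,0,0,0,0],[0,0,0,0,0,0]]'; python3 -m handwheel '[[0,0,0,0,0,0]]'
```

```text
time_s: 5.83
position: [0.6059, 0.2071, 0.0462]
tool_rot: [179.9, -0.0, 72.5]
ft_force: [0.4, 0.0, 0.2]
gripper_width: 0.045
gripper_force: 0.0
time_s: 5.92
position: [0.6061, 0.2071, 0.0464]
tool_rot: [179.9, -0.0, 72.5]
ft_force: [0.3, -0.1, -0.8]
gripper_width: 0.0451
gripper_force: 0.0
```

```bash
python3 -m handwheel '[[-0.1,-0.2,-0.6,0,0,0],[0,0,-0.6,0,0,0],[0,0,-0.6,0,0,0],[0,0,0,0,0,0],[0,0,0,0,0,0]]'; python3 -m handwheel '[[0,0,0,0,0,0],[0,0,0,0,0,0],[0,0,0,0,0,0],[0,0,0,0,0,0],[0,0,0,0,0,0]]' 0 90;  python3 -m handwheel '[[0,0,0,0,0,0],[0,0,0,0,0,0],[0,0,0,0,0,0]]'
```

```text
time_s: 6.33
position: [0.6041, 0.2048, 0.0266]
tool_rot: [-179.9, 0.0, 72.5]
ft_force: [-0.1, -0.1, 0.4]
gripper_width: 0.045
gripper_force: 0.0
time_s: 6.75
position: [0.6048, 0.2052, 0.0277]
tool_rot: [180.0, -0.0, 72.5]
ft_force: [-0.0, -0.5, 2.2]
gripper_width: 0.0085
gripper_force: 88.3
time_s: 7.0
position: [0.6048, 0.2052, 0.0277]
tool_rot: [180.0, -0.0, 72.5]
ft_force: [0.1, -0.6, 5.0]
gripper_width: 0.0093
gripper_force: 88.3
```

```bash
python3 -m handwheel '[[0,0,1,0,0,0],[0,0,3,0,0,0],[0,0,4,0,0,0],[0,0,4,0,0,0],[0,0,4,0,0,0]]';python3 -m handwheel '[[-0.8,-3.5,1.5,0,0,2],[-0.8,-3.5,0,0,0,2],[-0.8,-3.5,0,0,0,2],[-0.8,-3.5,0,0,0,2],[-0.8,-3.5,0,0,0,2]]';python3 -m handwheel '[[-0.8,-3.5,0,0,0,2],[-0.8,-3.5,0,0,0,2],[-0.8,-3.5,0,0,0,2],[-0.8,-3.5,0,0,0,2],[-0.8,-3.5,0,0,0,2]]';python3 -m handwheel '[[-0.8,-3.5,0,0,0,2],[-0.3,-3.1,0,0,0,2.6],[0,0,0,0,0,0],[0,0,0,0,0,0],[0,0,0,0,0,0]]'
```

```text
time_s: 7.42
position: [0.6036, 0.2047, 0.1888]
tool_rot: [-179.9, 0.1, 72.5]
ft_force: [1.6, 0.2, -3.2]
gripper_width: 0.0088
gripper_force: 87.8
time_s: 7.83
position: [0.5633, 0.0283, 0.2025]
tool_rot: [-180.0, 0.0, 82.6]
ft_force: [1.2, -1.0, -3.0]
gripper_width: 0.009
gripper_force: 88.1
time_s: 8.25
position: [0.5232, -0.1466, 0.2024]
tool_rot: [-180.0, 0.0, 92.6]
ft_force: [0.8, 0.4, -1.9]
gripper_width: 0.0091
gripper_force: 88.1
time_s: 8.67
position: [0.5132, -0.2104, 0.2023]
tool_rot: [-180.0, -0.1, 97.1]
ft_force: [0.0, 0.9, -2.8]
gripper_width: 0.0089
gripper_force: 88.0
```

```bash
python3 -m handwheel '[[0,0,-3,0,0,0],[0,0,-2.5,0,0,0],[0,0,-1.5,0,0,0],[0,0,0,0,0,0],[0,0,0,0,0,0]]'; python3 - <<'E'
from h import *
b=cam('scene','s3.png')['img'][:,:,::-1]
B=cv2.resize(b[70:190,200:340],None,fx=5,fy=5,interpolation=cv2.INTER_CUBIC); cv2.imwrite('pics/m5.png',B)
E
```

```text
time_s: 9.08
position: [0.5135, -0.2092, 0.1322]
tool_rot: [-179.9, -0.1, 97.2]
ft_force: [-0.7, -0.5, -1.7]
gripper_width: 0.009
gripper_force: 87.9
```

View pics/m5.png

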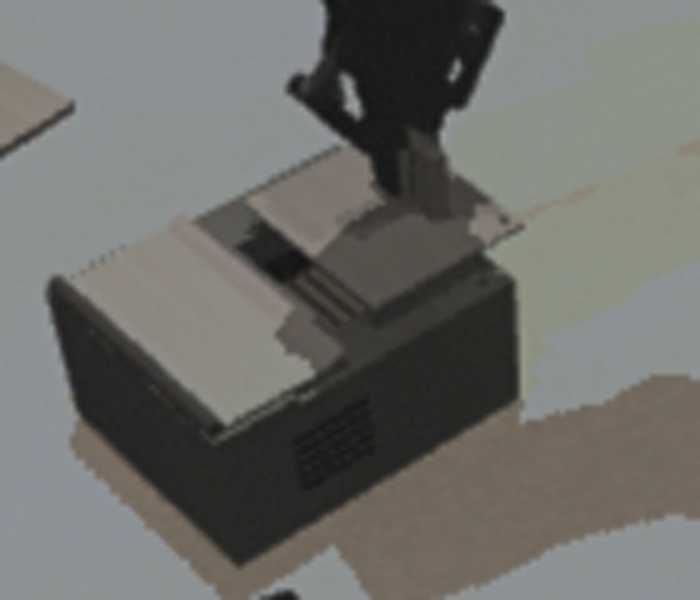

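```bash
python3 - <<'E'
from h import *
S=load('s3.png'); h=[.6028,-.2002,np.radians(7.1)]
p=read_state()['position'];print(p)
z=p[2]-.0277+.003
for U,V in((245,197),(375,308),(522,227)):
    w=px(S,200+U/5-.4,70+V/5-.4,z); print(np.round(R.from_euler('z',-h[2]).apply(w-[h[0],h[1],0])*1e3,1))
print(R.from_euler('z',-h[2]).apply(p-[h[0],h[1],0])*1e3)
E
```

```text
[ 0.51429039 -0.20971282  0.13315319]
[-17.8 -57.3 108.5]
[-16.   64.  108.5]
[-117.4   64.2  108.5]
[-89.0067116    1.50004246 133.15318774]
```

```bash
python3 -m handwheel '[[0.03,-0.25,-0.6,0,0,0],[0,0,-0.4,0,0,0],[0,0,-0.2,0,0,0],[0,0,0,0,0,0],[0,0,0,0,0,0]]'; python3 -m handwheel '[[0,0,-0.1,0,0,0],[0,0,-0.1,0,0,0],[0,0,0,0,0,0]]';python3 -m handwheel '[[0,0,-0.1,0,0,0],[0,0,0,0,0,0]]'
```

```text
time_s: 9.55
position: [0.5138, -0.2135, 0.1204]
tool_rot: [180.0, 0.0, 97.1]
ft_force: [-0.0, 0.3, -3.0]
gripper_width: 0.009
gripper_force: 87.9
time_s: 9.8
position: [0.5138, -0.2135, 0.1183]
tool_rot: [-180.0, -0.0, 97.1]
ft_force: [0.1, 0.4, -1.3]
gripper_width: 0.0093
gripper_force: 87.9
time_s: 9.97
position: [0.5139, -0.2135, 0.1177]
tool_rot: [180.0, 0.0, 97.1]
ft_force: [-1.8, 0.6, 1.3]
gripper_width: 0.0086
gripper_force: 88.6
```

```bash
python3 -m handwheel '[[0,0,0.05,0,0,0],[0.5,0.062,0,0,0,0],[0.5,0.062,0,0,0,0],[0.5,0.062,0,0,0,0],[0.5,0.062,0,0,0,0]]'; python3 -m handwheel '[[0.5,0.062,0,0,0,0],[0.5,0.062,0,0,0,0],[0.4,0.05,0,0,0,0],[0,0,0,0,0,0]]'
```

```text
time_s: 10.38
position: [0.5346, -0.2108, 0.1177]
tool_rot: [180.0, -0.0, 97.1]
ft_force: [0.0, -0.1, -2.1]
gripper_width: 0.009
gripper_force: 88.1
time_s: 10.72
position: [0.5489, -0.2089, 0.1178]
tool_rot: [180.0, -0.0, 97.1]
ft_force: [0.9, -0.1, -3.0]
gripper_width: 0.0085
gripper_force: 88.1
```

```bash
python3 -m handwheel '[[0.4,0.05,0,0,0,0],[0.4,0.05,0,0,0,0],[0.4,0.05,0,0,0,0],[0.4,0.05,0,0,0,0],[0.3,0.035,0,0,0,0]]'; python3 -m handwheel '[[0,0,0,0,0,0],[0,0,0,0,0,0]]'; python3 - <<'E'
from h import *
b=cam('scene','s4.png')['img'][:,:,::-1]
B=cv2.resize(b[70:190,200:340],None,fx=5,fy=5,interpolation=cv2.INTER_CUBIC); cv2.imwrite('pics/m6.png',B)
E
```

```text
time_s: 11.13
position: [0.5674, -0.2068, 0.1178]
tool_rot: [180.0, -0.0, 97.1]
ft_force: [0.1, 0.4, -2.2]
gripper_width: 0.0089
gripper_force: 88.1
time_s: 11.3
position: [0.5669, -0.2068, 0.1177]
tool_rot: [180.0, -0.0, 97.1]
ft_force: [-0.2, 1.5, -2.3]
gripper_width: 0.0091
gripper_force: 88.1
```

View pics/m6.png

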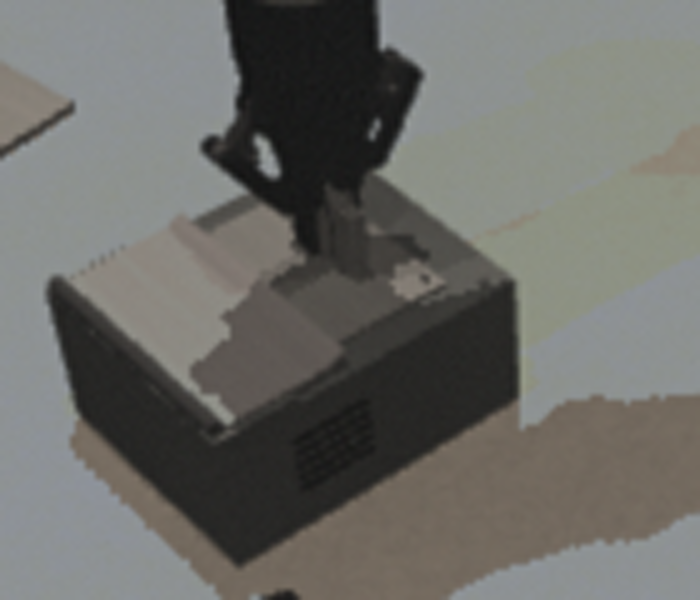

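```bash
python3 -m handwheel '[[0,0,-0.05,0,0,0],[0,0,-0.05,0,0,0],[0,0,0,0,0,0]]'; python3 -m handwheel '[[0,0,-0.05,0,0,0],[0,0,0,0,0,0],[0,0,0,0,0,0]]'
```

```text
time_s: 11.6
position: [0.5668, -0.2069, 0.1177]
tool_rot: [180.0, 0.0, 97.1]
ft_force: [-2.5, 1.2, 6.5]
gripper_width: 0.0094
gripper_force: 89.4
time_s: 11.85
position: [0.5667, -0.2069, 0.1177]
tool_rot: [180.0, 0.0, 97.1]
ft_force: [-4.7, 1.1, 11.6]
gripper_width: 0.009
gripper_force: 90.2
```

```bash
python3 -m handwheel '[[0,0,0,0,0,0],[0,0,0,0,0,0],[0,0,0,0,0,0],[0,0,0,0,0,0],[0,0,0,0,0,0]]'; python3 - <<'E'
from h import *
b=cam('scene','s5.png')['img'].astype(int); a=load('s4.png')['img'].astype(int)
print(np.abs(a-b)[80:190,200:300].mean(), np.abs(a-b)[80:190,200:300].max(), read_state()['ft_force'])
E
```

```text
time_s: 12.27
position: [0.5667, -0.2069, 0.1176]
tool_rot: [180.0, 0.0, 97.1]
ft_force: [-5.0, 2.3, 10.8]
gripper_width: 0.009
gripper_force: 90.2
0.8936666666666667 36 [-4.57445679  0.87558245 11.15169534]
```

Steady at about 13 N of press, with the front edge about 24 mm past the lip and the lap down.

```bash
python3 -c "
from plant import job_done; print(job_done())"
```

```text
the job is handed in; nothing more can be done
None
```

I handed the job in at about 12 s: the drawer is fully home, the strip's front edge sits about 24 mm past the lip with the lap down, and the gripper is still on the fin, pressing with about 13 N; no verdict was reported.

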